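# Slide the scored plasterboard strip to the slab's edge and pin it for snapping

### The arm

A 6-joint arm with a two-finger parallel gripper is mounted at the origin on the work surface. World frame = base frame: x ahead of the robot, y to its left, z up, the work surface at z = 0. Lengths are in m, angles in rad, forces in N, time in s.
With the tool pointing down it reaches from about 0.35 to 0.875 m from the base axis. Payload 4.2 kg.
Tool frame: the origin (TCP) lies midway between the tips of the shut fingers; the grasp point (between the pads) lies pinch_z behind it (pinch_z is the distance from the TCP to the grasp point, in m); z points along the fingers, y is the direction in which the jaws open and shut (so a half turn about z gives the same grasp; the last joint's range is limited). The gripper opens to 85 mm and grips with 20 to 120 N. Pads are 22 mm wide; open, the fingers measure 114 mm over their backs; the gripper's body (76 mm by 85 mm) begins 54 mm behind the grasp point. The pads swing forward as they close: fully open they stand 13 mm farther back than shut.
Start: joints at [1.405, 0.385, 0.008, 0, -1.194, -0.259], TCP at [0.258, 0.569, 0.231] pointing down, gripper open.
Joint ranges: [-3.14, 3.14], [-1.21, 2.06], [-1.07, 1.41], [-3.16, 2.05], [-2.99, -0.16], [-3.1, 3.1]. Speed limits (rad/s): [2.79, 2.79, 3.14, 3.14, 3.14, 3.14].

### API

Orientations are given as a unit quaternion [w, x, y, z].
In Python, from cell import get_state, get_image, calibration, sign_off, pinch_z gives the robot as it stands.
- The arm moves only by the tool move_arm, never from a script. Its argument "plan" is a list of rows, each an object of numbers: "grip": the finger opening in cm, from 0 to 8.54; "tx", "ty", "tz": the shift along the tool's x, y, z in cm; "ax", "ay", "az": the turn, a rotation vector about the tool's x, y, z in degrees. A call has 1 to 10 rows; each row shifts and turns the pose as measured when the row begins, along the tool's axes as they then stand; what a row does not reach is not made up. A row lasts 1/10 s, in which the tool goes at most 50 mm and 8.59 degrees, less where a joint would pass 70% of its speed; a pose out of reach is approached as far as the arm can. A call with a gripper value outside its range is refused whole. The fingers move at their own pace and stop on an object; "force" is the grip in N (left out, the last holds). Time passes only in rows, so rows that do not move let the fingers close. It gives the time, the measured TCP pose, the force and the opening at its end, in the units of the state.
- get_state(): the state, without advancing time (a new reading comes with each control period).
- get_image(name): name is "side" or "top"; returns the picture (420x560x3 uint8, red, green, blue); there is no depth.
- calibration(name): a dict with "camera_matrix" (3x3 intrinsics, pixels), "dist" ([k1, k2, p1, p2, k3] as OpenCV has them; the pictures are not rectified), "cam_to_world" (4x4, takes a point from camera to world coordinates). Camera axes: x right, y down, z forward; pixel columns grow to the right and rows downward; lengths in m; the calibration is good to about 2 mm. A picture is of the moment at which its call begins. calibration takes no time and is no camera call.
- sign_off(): hands the job in, once; it reports no verdict.
The state is a dict: "time": time; "qpos": joint angles; "joint_vel": joint speeds; "effort": joint torques, N m; "tcp_pos": TCP position; "tcp_rot": TCP orientation; "ft_force": force on the tool from outside, world axes, zero at the start; "ft_torque": the same for the moment, N m; "grip_width": opening from 0.0 (shut) to 1.0 (fully open).
Only numpy, scipy, OpenCV 4.12 (cv2) and the standard library are available. Lean on these libraries where they do the work, as an engineer would, in place of code of your own. Each camera call takes 0.05 s, during which the arm holds its last target.

### The job

Push the long plasterboard strip with your fingertips towards the left-hand edge of the granite slab (left as seen from the robot) until its scored dark line lies right along that edge and the 50 mm end beyond the line juts out square over it, ready to be snapped off. Then press the strip down onto the slab with your fingertips, on the slab side of the line and without crushing it, and finish while still holding it down. Only slide it, never pick it up or tip it, and leave everything else where it is.

Things in the scene. Friction and masses are not known exactly. Their poses are not given: they have to be found in the camera images.
- slab: Fixed speckled grey granite slab, 380 mm (its x) by 500 mm (its y), 30 mm thick, lying on two timber bearers on the bench; its top is flat and 60 mm above the bench. Origin: centre of its plan, at bench height. Its y axis points to its left-hand edge (left seen from the robot), its z up. Place and yaw vary. Stuck flat splashes of dry plaster on it are under 1 mm thick.
- slab_edge (a point): Middle of the slab's left-hand top edge, 250 mm along the slab's +y from its centre, 60 mm above the bench. Same axes as the slab: the edge runs along x, y points out over the drop.
- strip: Loose flat strip of plasterboard with off-white paper face, 100 mm wide (its x), 240 mm long (its y), 10 mm thick, about 0.2 kg, lying flat on the slab, some degrees askew. Friction on the stone about 0.6. Origin: centre of its underside. Its +y end is the one to be snapped off. It is crushed by a force over 60 N.
- strip_line (a point): Middle of the dark line, scored and pencilled, 4 mm wide, that runs square across the whole top face of the strip, 50 mm from its +y end and 70 mm from the strip's centre, at the top face (10 mm above the slab). Same axes as the strip.
- strip_tail (a point): Middle of the top rim of the strip's other end (its -y end), 120 mm from the strip's centre. Same axes as the strip.
- timber: Loose softwood block lying on the slab near its right-hand end, 150 x 50 mm, 28 mm high, long side along its x. Origin: centre of the underside. Not to be disturbed.
- offcut: Loose small plasterboard offcut without a line, 45 mm (x) by 90 mm (y), 10 mm thick, on the slab towards its far left corner. Origin: centre of the underside. Not to be disturbed.
- knife: Loose grey utility knife, 26 mm (x) by about 150 mm (y), 21 mm high, on the slab towards its near left corner. Origin: middle of the underside. Not to be disturbed.
- bowl: Loose black rubber mixing bowl on the bench beside the slab, 130 mm across, 75 mm high. Origin: centre of the underside. Not to be disturbed.
- jar: Loose amber glass jar with a steel lid on the bench beside the slab, 72 mm across, 100 mm high. Origin: centre of the underside. Not to be disturbed.
- tube: Loose white adhesive tube with a red cap lying on the bench beside the slab, 46 mm wide, 180 mm long along its x, 25 mm high. Origin: underside, middle of the tube. Not to be disturbed.
- scraper: Loose flat spatula lying on the bench beside the slab, long along its x. Not to be disturbed.

How it is judged:
At the end, for the whole second after the job is handed in: The scored line is over the slab's left-hand edge within 6 mm, the strip is square to it within 4.5 degrees (0.08 rad), flat and at rest on the slab, and the fingertips press it down (2 N or more; strip on slab over 5 N, its weight included) on the slab side of the line (y of strip_line in the frame of slab_edge between -0.006 and 0.006 m and x of strip_line in the frame of slab_edge between -0.14 and 0.14 m and angle between the y axis of strip and the y axis of slab, either way round below 0.08 rad and angle between strip's own z axis and vertical below 0.03 rad and z of strip in the frame of slab between 0.055 and 0.064 m and y of the grasp point in the frame of strip between -0.14 and 0.075 m and contact force between the fingers and strip above 2 N and contact force between strip and slab above 5 N and linear speed of strip below 0.01 m/s); the arm keeps its last pose, push and grip.
It fails at once if the strip is lifted or tipped (z of strip in the frame of slab above 0.07 m or angle between strip's own z axis and vertical above 0.1 rad).
It fails at once if the strip falls off the slab (z of strip in the frame of slab below 0.045 m).
It fails at once if the strip is pressed or struck with more than 60 N (contact force between the fingers and strip above 60 N).
It fails at once if another thing is moved by more than 20 mm (distance of any of timber, offcut, knife, bowl, jar, tube, scraper from where it was at the start of the episode above 0.02 m).
It also fails if it takes over 67 s, if anything falls off the work surface, if the arm or the gripper's body presses on something with over 40 N, if the wrist force passes 120 N, or if a joint passes its speed limit or range.

## Working session

There is one attempt and no reset: what is moved stays moved. The work goes in short steps, Python scripts to look and compute and a tool call to move; the robot and the scene stay as the last step left them, time stands still between calls to the robot, and variables do not carry over. Pictures are saved under pics/ and viewed, and the job is handed in when it is done.

Besides the shell and the picture viewer there is one more tool, called after "Emit:" by a JSON object that holds its "op" and its "data". move_arm: Moves the arm, as the interface text tells. Its arguments: {"type":"object","properties":{"plan":{"type":"array","items":{"type":"object","properties":{"grip":{"type":"number"},"tx":{"type":"number"},"ty":{"type":"number"},"tz":{"type":"number"},"ax":{"type":"number"},"ay":{"type":"number"},"az":{"type":"number"}}}},"force":{"type":"number"}},"required":["plan"]}

```bash
ls; mkdir -p pics; python3 - <<'E'
from cell import *
import cv2
for n in("top","side"):
    im=get_image(n); cv2.imwrite(f"pics/{n}0.png",im[:,:,::-1]); c=calibration(n); print(n,c)
s=get_state();print(s,pinch_z)
E
```

```text
pics
top {'camera_matrix': array([[439.51234526,   0.        , 279.12739374],
       [  0.        , 439.51234526, 216.20727908],
       [  0.        ,   0.        ,   1.        ]]), 'dist': array([-0.10288163,  0.        ,  0.        ,  0.        ,  0.        ]), 'cam_to_world': array([[-0.01132436, -0.98418762,  0.17676675,  0.30097249],
       [-0.9998897 ,  0.01284433,  0.0074568 , -0.03031473],
       [-0.00960934, -0.17666281, -0.98422452,  1.33582639],
       [ 0.        ,  0.        ,  0.        ,  1.        ]])}
side {'camera_matrix': array([[394.0078312 ,   0.        , 283.49571125],
       [  0.        , 394.0078312 , 212.89203419],
       [  0.        ,   0.        ,   1.        ]]), 'dist': array([0.00958197, 0.        , 0.        , 0.        , 0.        ]), 'cam_to_world': array([[ 0.96385916, -0.15276378,  0.21826301,  0.24148473],
       [-0.26573801, -0.49303627,  0.82843138, -1.09656956],
       [-0.01894273, -0.85649195, -0.51581267,  0.75720925],
       [ 0.        ,  0.        ,  0.        ,  1.        ]])}
{'time': 0.1, 'qpos': array([ 1.40463030e+00,  3.85500396e-01,  6.77515633e-03, -4.16214356e-04,
       -1.19401112e+00, -2.58593518e-01]), 'joint_vel': array([-0.0010202 , -0.0021405 ,  0.00395695,  0.00185993, -0.00025618,
        0.00046224]), 'effort': array([-3.98309294e-04, -3.93319452e+01,  1.88929170e+01,  4.19790521e+00,
       -2.55088926e-03,  3.40134960e-06]), 'tcp_pos': array([0.25734254, 0.56899522, 0.2303262 ]), 'tcp_rot': array([ 9.77915207e-04,  9.77515399e-01, -2.10861725e-01, -1.48415982e-04]), 'ft_force': array([0.53503301, 0.3873691 , 0.26897639]), 'ft_torque': array([0.02357246, 0.00899833, 0.01045586]), 'grip_width': 1.0033349796304274} 0.0187
```

View pics/top0.png

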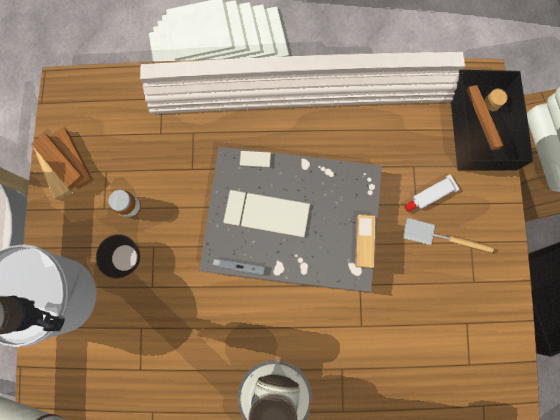

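View pics/side0.png

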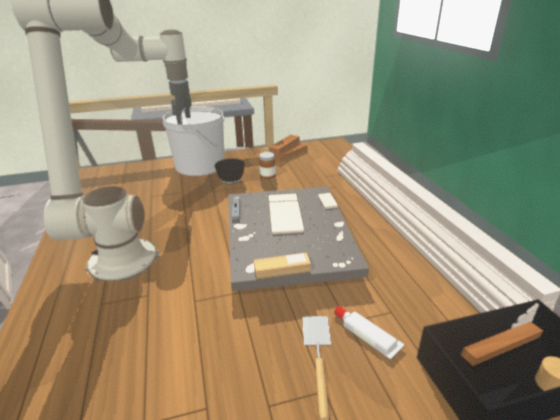

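```bash
cat > h.py <<'E'
from cell import *
import cv2, numpy as np
def cast(n,px,z):
    c=calibration(n); p=cv2.undistortPoints(np.array(px,float).reshape(-1,1,2),c["camera_matrix"],c["dist"])[:,0]
    T=c["cam_to_world"]; d=np.c_[p,np.ones(len(p))]@T[:3,:3].T; o=T[:3,3]
    return (o+d*((z-o[2])/d[:,2])[:,None])[:,:2]
def proj(n,P):
    c=calibration(n);T=np.linalg.inv(c["cam_to_world"])
    return cv2.projectPoints(np.array(P,float).reshape(-1,1,3),cv2.Rodrigues(T[:3,:3])[0],T[:3,3],c["camera_matrix"],c["dist"])[0][:,0]
# top-down rectified map at height z: 1 mm/px, u = (Y1-y), v=(X1-x)
X1,Y1=0.85,0.40
def rect(n,im,z,s=0.001,W=750,H=600):
    u,v=np.meshgrid(np.arange(W),np.arange(H)); P=np.stack([X1-v*s,Y1-u*s,np.full(u.shape,z)],-1).reshape(-1,3)
    m=proj(n,P).astype(np.float32).reshape(H,W,2)
    return cv2.remap(im,m[...,0],m[...,1],cv2.INTER_CUBIC)
E
python3 - <<'E'
from h import *
for n in("top","side"):
    im=cv2.imread(f"pics/{n}0.png")
    for z in(.06,.07): 
        cv2.imwrite(f"pics/{n}_r{int(z*1000)}.png",rect(n,im,z))
E
```

```text
(no output)
```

View pics/top_r60.png

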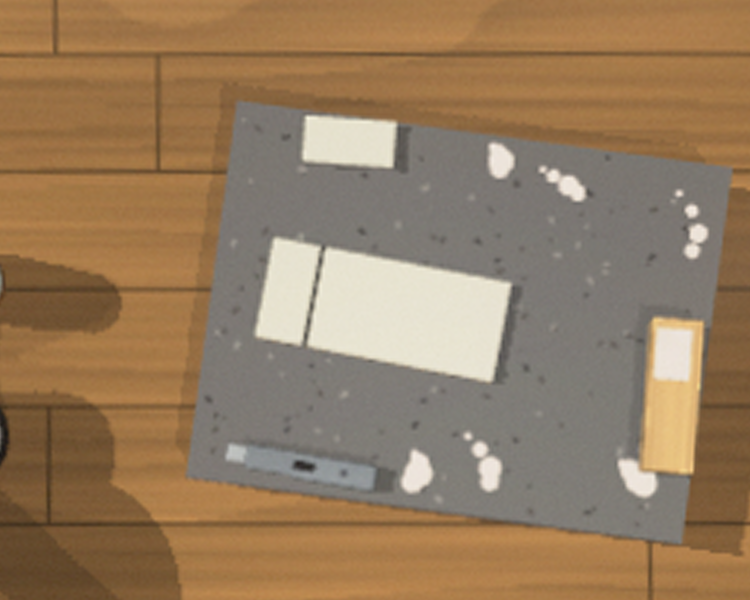

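View pics/side_r60.png

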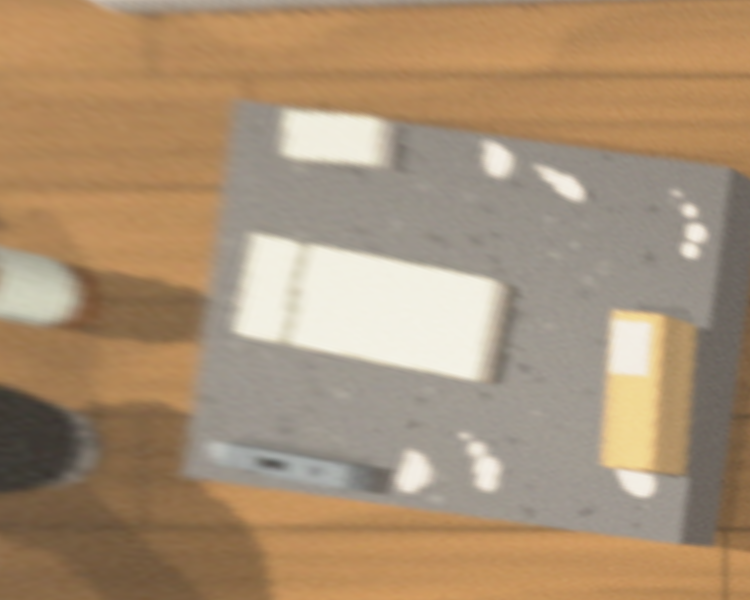

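The rectified views agree. The slab's left edge runs (238,101)–(188,478), and the strip's dark line runs (322,245)–(305,345). Next I'll measure them precisely.

```bash
cat >> h.py <<'E'
def fit(pts):
    pts=np.array(pts,np.float32)
    for _ in range(3):
        vx,vy,x0,y0=cv2.fitLine(pts,cv2.DIST_HUBER,0,.01,.01).ravel()
        r=np.abs((pts[:,0]-x0)*vy-(pts[:,1]-y0)*vx); pts=pts[r<max(2*np.median(r),.7)]
    d=np.array([vx,vy]); d=d if d[0]>0 else -d
    return np.array([x0,y0]),d,r.mean()
def w(u,v): return [X1-v*.001,Y1-u*.001]
def slab(n,im):
    """left edge: saturation step along rows of z=60 map"""
    r=cv2.GaussianBlur(cv2.cvtColor(rect(n,im,.06),cv2.COLOR_BGR2HSV)[...,1].astype(float),(0,0),1.5)
    P=[]
    for v in range(125,460,3):
        u0=int(238-(v-101)*50/377); seg=r[v,u0-14:u0+15]; a,b=seg[:4].mean(),seg[-4:].mean()
        if a-b<50: continue
        k=np.argmax(seg<(a+b)/2)
        if k: P.append(w(u0-14+k-1+(seg[k-1]-(a+b)/2)/(seg[k-1]-seg[k]),v))
    return fit(P)+(len(P),)
def strip(n,im,th=175):
    r=rect(n,im,.07); hsv=cv2.cvtColor(r,cv2.COLOR_BGR2HSV)
    m=((hsv[...,2]>th)&(hsv[...,1]<60)).astype(np.uint8)
    m=cv2.morphologyEx(m,cv2.MORPH_CLOSE,np.ones((13,13)))
    m=cv2.morphologyEx(m,cv2.MORPH_OPEN,np.ones((9,9)))
    cs=cv2.findContours(m,cv2.RETR_EXTERNAL,cv2.CHAIN_APPROX_NONE)[0]; c=max(cs,key=cv2.contourArea)
    return r,c,cv2.minAreaRect(c)
def sline(r,box):
    """dark line near the strip's left end"""
    (cx,cy),(a,b),an=box; pts=cv2.boxPoints(box)
    pts=pts[np.argsort(pts[:,0])]; L=pts[:2][np.argsort(pts[:2,1])]; R=pts[2:][np.argsort(pts[2:,1])]
    g=cv2.cvtColor(r,cv2.COLOR_BGR2GRAY).astype(float); P=[]
    for t in np.linspace(.1,.9,60):
        A=L[0]+t*(L[1]-L[0]); B=R[0]+t*(R[1]-R[0]); e=(B-A)/np.linalg.norm(B-A)
        s=np.arange(35,65,.5); q=(A+s[:,None]*e).astype(np.float32)
        p=cv2.remap(g.astype(np.float32),q[None,:,0],q[None,:,1],cv2.INTER_LINEAR)[0]
        d=np.clip(np.median(p)-p-15,0,None)
        if d.sum()>20: k=(d*s).sum()/d.sum(); x=A+k*e; P.append(w(*x))
    return (fit(P)+(len(P),)) if len(P)>8 else None
def edgeframe(o,d):
    ex=d; ey=np.array([-d[1],d[0]]); return ex,ey
E
python3 - <<'E'
from h import *
for n in("top","side"):
    im=cv2.imread(f"pics/{n}0.png")
    o,d,e,k=slab(n,im); print(n,"edge",o,d,np.degrees(np.arctan2(d[1],d[0])),e,k)
    r,c,b=strip(n,im); print("box",b,cv2.contourArea(c))
    print([w(*p) for p in cv2.boxPoints(b).astype(float)])
    l=sline(r,b); print("line",l, np.degrees(np.arctan2(l[1][1],l[1][0])))
    ey=np.array([-d[1],d[0]]); print("line y in edge",(l[0]-o)@ey)
    # corners of slab left: known
E
```

```text
top edge [0.6125     0.18205747] [ 0.99098194 -0.13399532] -7.700529 0.00016470547 112
box ((382.8349609375, 311.24786376953125), (240.90191650390625, 101.83226013183594), 10.823010444641113) 23886.0
[[np.float64(0.5113594665527343), np.float64(0.14503424072265625)], [np.float64(0.6113803405761719), np.float64(0.12591259765625)], [np.float64(0.566144805908203), np.float64(-0.11070416259765625)], [np.float64(0.4661239318847656), np.float64(-0.09158251953124996)]]
line (array([0.5486466, 0.086569 ], dtype=float32), array([ 0.98208225, -0.18845278], dtype=float32), np.float32(0.0001573773), 60) -10.862503
line y in edge -0.1031834
side edge [0.5342     0.19396454] [ 0.9906618  -0.13634242] -7.8362527 0.0007485067 112
box ((381.78912353515625, 311.1767272949219), (262.14947509765625, 106.80265808105469), 11.154659271240234) 26956.0
[[np.float64(0.5117882385253906), np.float64(0.15714031982421878)], [np.float64(0.6165732116699219), np.float64(0.13647851562500002)], [np.float64(0.5658583068847656), np.float64(-0.1207185668945312)], [np.float64(0.46107333374023435), np.float64(-0.1000567626953125)]]
line (array([0.54937637, 0.08894745], dtype=float32), array([ 0.9824338 , -0.18661147], dtype=float32), np.float32(0.00027725662), 31) -10.755099
line y in edge -0.101967245
```

Emit:
{"op": "move_arm", "data": {"plan": [{"tz":-4,"grip":5},{"tz":-4,"grip":5},{"tz":-4,"grip":5},{"az":8,"grip":5},{"az":8,"grip":5},{"az":8,"grip":5},{"az":8,"grip":5},{"az":8,"grip":5},{"az":8,"grip":5},{"az":8,"grip":5}]}}

```text
schema error: expected keys grip, tx, ty, tz, ax, ay, az
```

```bash
cat >> h.py <<'E'
from scipy.spatial.transform import Rotation as R
def tool():
    s=get_state(); q=s["tcp_rot"]; return s, R.from_quat([q[1],q[2],q[3],q[0]])
def to(target, heading=-97.7):
    """needed tool shift in cm and turn in deg for TCP to target, tool x heading, pointing down"""
    s,r=tool(); t=r.inv().apply(np.array(target)-s["tcp_pos"])*100
    h=np.radians(heading); x=np.array([np.cos(h),np.sin(h),0]); z=np.array([0,0,-1.]); M=np.c_[x,np.cross(z,x),z]
    g=R.from_matrix(r.as_matrix().T@M).as_rotvec(degrees=True)
    print("t",s["time"],"pos",s["tcp_pos"].round(4),"F",s["ft_force"].round(2),"grip",round(s["grip_width"],3),"shift",t.round(2),"turn",g.round(2))
E
python3 -c "
from h import *
to([.508,-.130,.2])"
```

```text
t 0.1 pos [0.2573 0.569  0.2303] F [0.54 0.39 0.27] grip 1.003 shift [51.65 53.34  3.14] turn [ 0.09 -0.08 73.35]
```

Emit:
{"op": "move_arm", "data": {"plan": [{"grip":5,"tx":0,"ty":0,"tz":-4,"ax":0,"ay":0,"az":0},{"grip":5,"tx":0,"ty":0,"tz":-4,"ax":0,"ay":0,"az":0},{"grip":5,"tx":0,"ty":0,"tz":-4,"ax":0,"ay":0,"az":0},{"grip":5,"tx":0,"ty":0,"tz":0,"ax":0,"ay":0,"az":8},{"grip":5,"tx":0,"ty":0,"tz":0,"ax":0,"ay":0,"az":8},{"grip":5,"tx":0,"ty":0,"tz":0,"ax":0,"ay":0,"az":8},{"grip":5,"tx":0,"ty":0,"tz":0,"ax":0,"ay":0,"az":8},{"grip":5,"tx":0,"ty":0,"tz":0,"ax":0,"ay":0,"az":8},{"grip":5,"tx":0,"ty":0,"tz":0,"ax":0,"ay":0,"az":8},{"grip":5,"tx":0,"ty":0,"tz":0,"ax":0,"ay":0,"az":8}]}}

```text
time: 1.1
tcp_pos: [0.2564, 0.5671, 0.3484]
tcp_rot: [0.008, 0.751, -0.66, 0.003]
ft_force: [-0.0, -0.1, 0.3]
grip_width: 0.586
```

```bash
python3 -c "
from h import *
to([.508,-.130,.2])"
```

```text
t 1.1 pos [0.2564 0.5671 0.3484] F [-0.02 -0.1   0.3 ] grip 0.586 shift [ 72.15 -16.15  15.71] turn [ 0.35 -0.84 15.06]
```

Emit:
{"op": "move_arm", "data": {"plan": [{"grip":5,"tx":0,"ty":0,"tz":0,"ax":0,"ay":0,"az":8},{"grip":5,"tx":0,"ty":0,"tz":0,"ax":0,"ay":0,"az":7},{"grip":5,"tx":4,"ty":-2,"tz":0,"ax":0,"ay":0,"az":0},{"grip":5,"tx":4,"ty":-2,"tz":0,"ax":0,"ay":0,"az":0},{"grip":5,"tx":4,"ty":-2,"tz":0,"ax":0,"ay":0,"az":0},{"grip":5,"tx":4,"ty":-2,"tz":0,"ax":0,"ay":0,"az":0},{"grip":5,"tx":4,"ty":-2,"tz":0,"ax":0,"ay":0,"az":0},{"grip":5,"tx":4,"ty":-2,"tz":0,"ax":0,"ay":0,"az":0},{"grip":5,"tx":4,"ty":-2,"tz":0,"ax":0,"ay":0,"az":0},{"grip":5,"tx":4,"ty":-2,"tz":0,"ax":0,"ay":0,"az":0}]}}

```text
time: 2.1
tcp_pos: [0.3677, 0.2177, 0.346]
tcp_rot: [-0.014, -0.656, 0.754, -0.007]
ft_force: [0.9, 1.1, 0.3]
grip_width: 0.583
```

```bash
python3 -c "
from h import *
to([.508,-.130,.2])"
```

```text
t 2.1 pos [0.3677 0.2177 0.346 ] F [0.9  1.12 0.28] grip 0.583 shift [ 32.04 -18.85  15.41] turn [ 0.51 -1.73 -0.26]
```

Emit:
{"op": "move_arm", "data": {"plan": [{"grip":5,"tx":4,"ty":-2.3,"tz":0,"ax":0,"ay":-0.5,"az":0},{"grip":5,"tx":4,"ty":-2.3,"tz":0,"ax":0,"ay":-0.5,"az":0},{"grip":5,"tx":4,"ty":-2.3,"tz":0,"ax":0,"ay":-0.5,"az":0},{"grip":5,"tx":4,"ty":-2.3,"tz":1,"ax":0,"ay":0,"az":0},{"grip":5,"tx":4,"ty":-2.3,"tz":1,"ax":0,"ay":0,"az":0},{"grip":5,"tx":4,"ty":-2.3,"tz":2,"ax":0,"ay":0,"az":0},{"grip":5,"tx":3,"ty":-2,"tz":2,"ax":0,"ay":0,"az":0},{"grip":5,"tx":1,"ty":-1,"tz":2,"ax":0,"ay":0,"az":0},{"grip":5,"tx":0,"ty":0,"tz":0,"ax":0,"ay":0,"az":0}]}}

```text
time: 3.0
tcp_pos: [0.4953, -0.099, 0.2642]
tcp_rot: [-0.003, -0.654, 0.756, 0.004]
ft_force: [-0.5, 0.8, -1.0]
grip_width: 0.586
```

```bash
python3 -c "
from h import *
to([.508,-.130,.1])"
```

```text
t 3.0 pos [ 0.4953 -0.099   0.2642] F [-0.45  0.81 -1.  ] grip 0.586 shift [ 2.89 -1.86 16.41] turn [ 0.53  0.01 -0.59]
```

Emit:
{"op": "move_arm", "data": {"plan": [{"grip":5,"tx":1.5,"ty":-1,"tz":1,"ax":0.3,"ay":0,"az":-0.3},{"grip":5,"tx":1.5,"ty":-0.8,"tz":2,"ax":0.2,"ay":0,"az":-0.3},{"grip":5,"tx":0,"ty":0,"tz":3,"ax":0,"ay":0,"az":0},{"grip":5,"tx":0,"ty":0,"tz":3,"ax":0,"ay":0,"az":0},{"grip":5,"tx":0,"ty":0,"tz":3,"ax":0,"ay":0,"az":0},{"grip":5,"tx":0,"ty":0,"tz":3,"ax":0,"ay":0,"az":0},{"grip":5,"tx":0,"ty":0,"tz":0,"ax":0,"ay":0,"az":0}]}}

```text
time: 3.7
tcp_pos: [0.5116, -0.1295, 0.1152]
tcp_rot: [0.003, -0.66, 0.752, -0.003]
ft_force: [-0.4, 0.2, 0.1]
grip_width: 0.588
```

```bash
python3 - <<'E'
from h import *
to([.508,-.130,.07])
for n in("top","side"): cv2.imwrite(f"pics/{n}1.png",get_image(n)[:,:,::-1])
im=cv2.imread("pics/side1.png");cv2.imwrite("pics/side1c.png",cv2.resize(im[150:310,200:400],None,fx=4,fy=3.7,interpolation=2))
E
```

```text
t 3.7 pos [ 0.5116 -0.1295  0.1152] F [-0.42  0.18  0.09] grip 0.588 shift [0.1  0.39 4.52] turn [-0.47  0.03  0.26]
```

View pics/side1c.png

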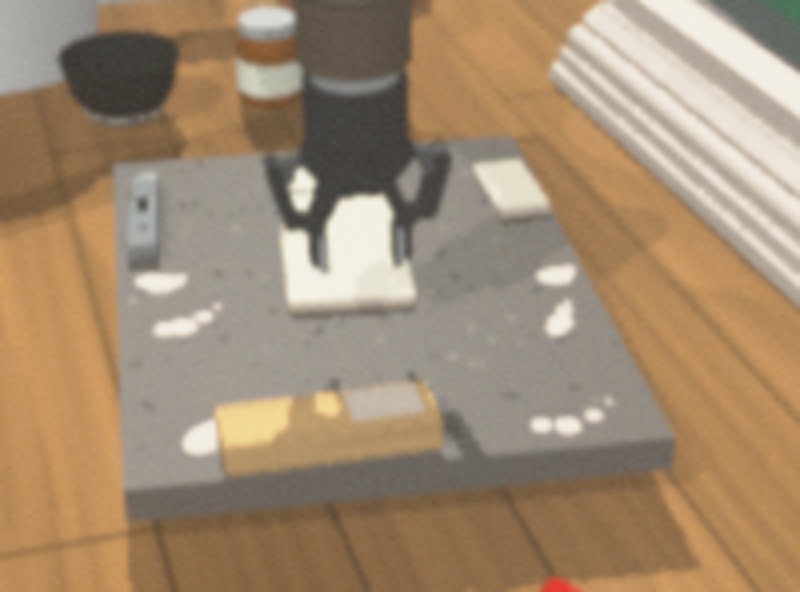

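View pics/top1.png

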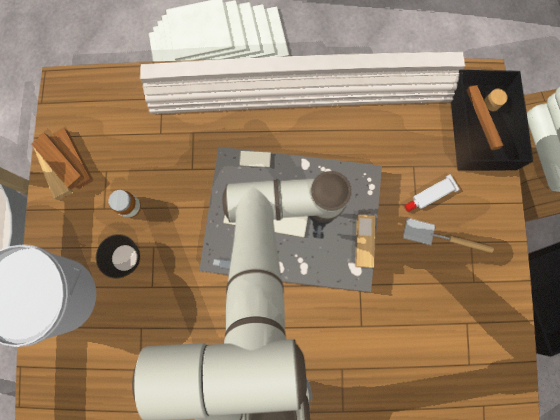

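Emit:
{"op": "move_arm", "data": {"plan": [{"grip":5,"tx":0,"ty":0.2,"tz":2,"ax":-0.2,"ay":0,"az":0},{"grip":5,"tx":0,"ty":0.2,"tz":2,"ax":-0.2,"ay":0,"az":0.2},{"grip":5,"tx":0,"ty":0,"tz":0.5,"ax":0,"ay":0,"az":0},{"grip":5,"tx":0,"ty":0,"tz":0.2,"ax":0,"ay":0,"az":0},{"grip":5,"tx":0,"ty":0,"tz":0,"ax":0,"ay":0,"az":0}]}}

```text
time: 4.3
tcp_pos: [0.5206, -0.1283, 0.083]
tcp_rot: [0.012, -0.661, 0.75, -0.011]
ft_force: [0.4, -0.9, -0.0]
grip_width: 0.584
```

```bash
python3 - <<'E'
from h import *
to([.508,-.130,.06])
E
```

```text
t 4.3 pos [ 0.5206 -0.1283  0.083 ] F [ 0.38 -0.91 -0.02] grip 0.584 shift [0.34 1.3  2.26] turn [-1.86  0.13  0.42]
```

Emit:
{"op": "move_arm", "data": {"plan": [{"grip":5,"tx":0.2,"ty":0.8,"tz":0.5,"ax":-1.2,"ay":0,"az":0.3},{"grip":5,"tx":0.1,"ty":0.6,"tz":0.5,"ax":-0.8,"ay":0,"az":0.2},{"grip":5,"tx":0,"ty":0,"tz":0.4,"ax":0,"ay":0,"az":0},{"grip":5,"tx":0,"ty":0,"tz":0.3,"ax":0,"ay":0,"az":0}]}}

```text
time: 4.7
tcp_pos: [0.5075, -0.1296, 0.0678]
tcp_rot: [0.002, -0.657, 0.754, 0.001]
ft_force: [0.4, -0.4, -0.2]
grip_width: 0.585
```

```bash
python3 - <<'E'
from h import *
to([.508,-.130,.06])
E
```

```text
t 4.7 pos [ 0.5075 -0.1296  0.0678] F [ 0.35 -0.4  -0.2 ] grip 0.585 shift [ 0.04 -0.06  0.78] turn [-0.06  0.18 -0.1 ]
```

Emit:
{"op": "move_arm", "data": {"plan": [{"grip":5,"tx":0,"ty":0,"tz":0.4,"ax":0,"ay":0,"az":0},{"grip":5,"tx":0,"ty":0,"tz":0.4,"ax":0,"ay":0,"az":0},{"grip":5,"tx":0,"ty":0,"tz":0.2,"ax":0,"ay":0,"az":0}]}}

```text
time: 5.0
tcp_pos: [0.5073, -0.1296, 0.057]
tcp_rot: [0.001, -0.657, 0.753, 0.001]
ft_force: [-6.2, 4.5, 19.0]
grip_width: 0.584
```

```bash
python3 - <<'E'
from h import *
to([.508,-.130,.055])
E
```

```text
t 5.0 pos [ 0.5073 -0.1296  0.057 ] F [-6.23  4.54 18.99] grip 0.584 shift [ 0.03 -0.08  0.2 ] turn [ 0.01  0.15 -0.09]
```

Emit:
{"op": "move_arm", "data": {"plan": [{"grip":5,"tx":0,"ty":0,"tz":-0.4,"ax":0,"ay":0,"az":0},{"grip":5,"tx":0,"ty":0,"tz":-0.1,"ax":0,"ay":0,"az":0},{"grip":5,"tx":-0.5,"ty":0,"tz":0,"ax":0,"ay":0,"az":0},{"grip":5,"tx":-0.7,"ty":0,"tz":0,"ax":0,"ay":0,"az":0},{"grip":5,"tx":-0.7,"ty":0,"tz":0,"ax":0,"ay":0,"az":0}]}}

```text
time: 5.5
tcp_pos: [0.51, -0.1102, 0.0619]
tcp_rot: [0.001, -0.657, 0.754, 0.001]
ft_force: [0.1, -0.8, 0.1]
grip_width: 0.582
```

```bash
cat >> h.py <<'E'
O=np.array([0.6125,0.18206]); EX=np.array([.99098,-.134]); EY=np.array([.134,.99098])
def edge():
    s,r=tool(); p=s["tcp_pos"][:2]-O; print("TCP in edge x,y mm",(p@EX*1000).round(1),(p@EY*1000).round(1), "Fy",(s["ft_force"][:2]@EY).round(1))
E
python3 - <<'E'
from h import *
to([.508,-.130,.062]); edge()
E
```

```text
t 5.5 pos [ 0.51   -0.1102  0.0619] F [ 0.06 -0.84  0.15] grip 0.582 shift [ 1.99 -0.08 -0.02] turn [ 0.02  0.14 -0.17]
TCP in edge x,y mm -62.4 -303.4 Fy -0.8
```

Emit:
{"op": "move_arm", "data": {"plan": [{"grip":5,"tx":-0.7,"ty":0,"tz":0,"ax":0,"ay":0,"az":0},{"grip":5,"tx":-0.7,"ty":0,"tz":0,"ax":0,"ay":0,"az":0},{"grip":5,"tx":-0.7,"ty":0,"tz":0,"ax":0,"ay":0,"az":0},{"grip":5,"tx":-0.7,"ty":0,"tz":0,"ax":0,"ay":0,"az":0},{"grip":5,"tx":-0.5,"ty":0,"tz":0,"ax":0,"ay":0,"az":0}]}}

```text
time: 6.0
tcp_pos: [0.5147, -0.0743, 0.0619]
tcp_rot: [0.0, -0.657, 0.754, 0.001]
ft_force: [-0.2, -1.7, 0.4]
grip_width: 0.588
```

```bash
python3 - <<'E'
from h import *
to([.508,-.130,.062]); edge()
E
```

```text
t 6.0 pos [ 0.5147 -0.0743  0.0619] F [-0.16 -1.65  0.37] grip 0.588 shift [ 5.61 -0.09 -0.02] turn [ 0.05  0.09 -0.1 ]
TCP in edge x,y mm -62.5 -267.2 Fy -1.7
```

Pushing works. I'll go on until about 15 mm short.

Emit:
{"op": "move_arm", "data": {"plan": [{"grip":5,"tx":-0.7,"ty":0,"tz":0,"ax":0,"ay":0,"az":0},{"grip":5,"tx":-0.7,"ty":0,"tz":0,"ax":0,"ay":0,"az":0},{"grip":5,"tx":-0.7,"ty":0,"tz":0,"ax":0,"ay":0,"az":0},{"grip":5,"tx":-0.7,"ty":0,"tz":0,"ax":0,"ay":0,"az":0},{"grip":5,"tx":-0.7,"ty":0,"tz":0,"ax":0,"ay":0,"az":0},{"grip":5,"tx":-0.7,"ty":0,"tz":0,"ax":0,"ay":0,"az":0},{"grip":5,"tx":-0.4,"ty":0,"tz":0,"ax":0,"ay":0,"az":0},{"grip":5,"tx":0,"ty":0,"tz":0,"ax":0,"ay":0,"az":0}]}}

```text
time: 6.8
tcp_pos: [0.5211, -0.024, 0.0619]
tcp_rot: [-0.0, -0.658, 0.753, 0.001]
ft_force: [-0.6, -1.9, 0.6]
grip_width: 0.589
```

```bash
python3 - <<'E'
from h import *
to([.508,-.130,.062]); edge()
for n in("top","side"):
    im=get_image(n)[:,:,::-1].copy(); cv2.imwrite(f"pics/{n}2.png",im)
    cv2.imwrite(f"pics/{n}2r.png",rect(n,im,.07))
E
```

```text
t 6.8 pos [ 0.5211 -0.024   0.0619] F [-0.6  -1.95  0.59] grip 0.589 shift [10.68 -0.12 -0.02] turn [ 0.11  0.05 -0.01]
TCP in edge x,y mm -62.9 -216.5 Fy -2.0
```

View pics/top2r.png

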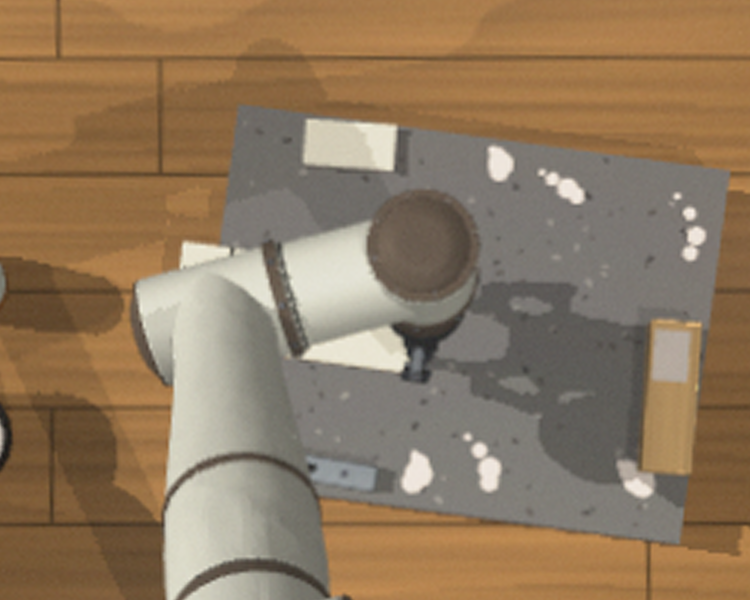

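View pics/side2r.png

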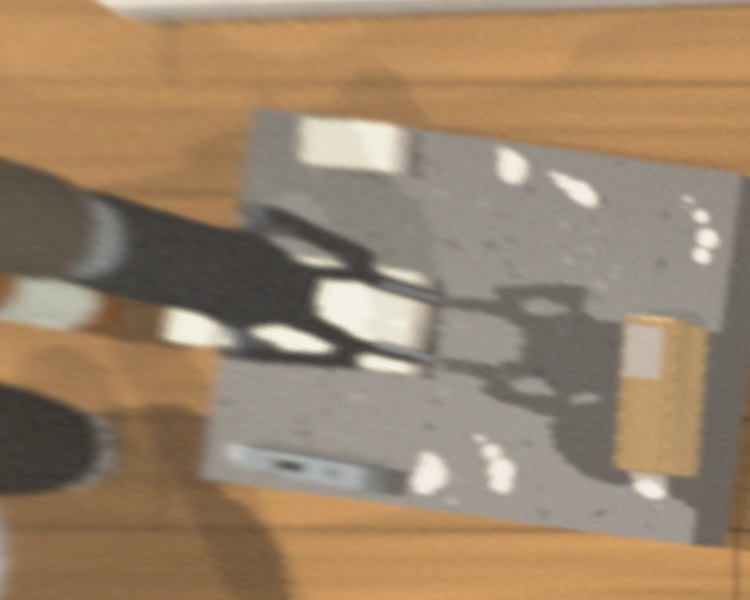

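Emit:
{"op": "move_arm", "data": {"plan": [{"grip":5,"tx":-0.6,"ty":0,"tz":0,"ax":0,"ay":0,"az":0},{"grip":5,"tx":-0.3,"ty":0,"tz":0,"ax":0,"ay":0,"az":0},{"grip":5,"tx":0,"ty":0,"tz":0,"ax":0,"ay":0,"az":0}]}}

```text
time: 7.2
tcp_pos: [0.5221, -0.0153, 0.0618]
tcp_rot: [-0.0, -0.657, 0.754, 0.001]
ft_force: [-0.9, -1.1, 0.5]
grip_width: 0.585
```

```bash
python3 - <<'E'
from h import *
to([.508,-.130,.062]); edge()
E
```

```text
t 7.2 pos [ 0.5221 -0.0153  0.0618] F [-0.93 -1.1   0.48] grip 0.585 shift [11.56 -0.16 -0.03] turn [ 0.13  0.06 -0.11]
TCP in edge x,y mm -63.1 -207.7 Fy -1.2
```

Emit:
{"op": "move_arm", "data": {"plan": [{"grip":5,"tx":1,"ty":0,"tz":0,"ax":0,"ay":0,"az":0},{"grip":5,"tx":1.5,"ty":0,"tz":-2,"ax":0,"ay":0,"az":0},{"grip":5,"tx":4,"ty":0,"tz":-4,"ax":0,"ay":0,"az":0},{"grip":5,"tx":4,"ty":0,"tz":-2,"ax":0,"ay":0,"az":0},{"grip":5,"tx":4,"ty":0,"tz":-1,"ax":0,"ay":0,"az":0},{"grip":5,"tx":4,"ty":0,"tz":0,"ax":0,"ay":0,"az":0},{"grip":5,"tx":4,"ty":0,"tz":0,"ax":0,"ay":0,"az":0},{"grip":5,"tx":4,"ty":0,"tz":0,"ax":0,"ay":0,"az":0},{"grip":5,"tx":4,"ty":0,"tz":0,"ax":0,"ay":0,"az":0},{"grip":5,"tx":0,"ty":0,"tz":0,"ax":0,"ay":0,"az":0}]}}

```text
time: 8.2
tcp_pos: [0.481, -0.328, 0.1522]
tcp_rot: [0.002, -0.658, 0.753, -0.002]
ft_force: [0.2, 0.6, 0.1]
grip_width: 0.585
```

```bash
python3 - <<'E'
from h import *
to([.515,-.055,.062]); edge()
for n in("top","side"):
    im=get_image(n)[:,:,::-1].copy(); cv2.imwrite(f"pics/{n}3.png",im)
    cv2.imwrite(f"pics/{n}3r.png",rect(n,im,.07))
E
```

```text
t 8.2 pos [ 0.481  -0.328   0.1522] F [0.22 0.6  0.1 ] grip 0.585 shift [-27.5    0.31   9.04] turn [-0.31  0.05  0.06]
TCP in edge x,y mm -62.0 -523.1 Fy 0.6
```

View pics/top3r.png

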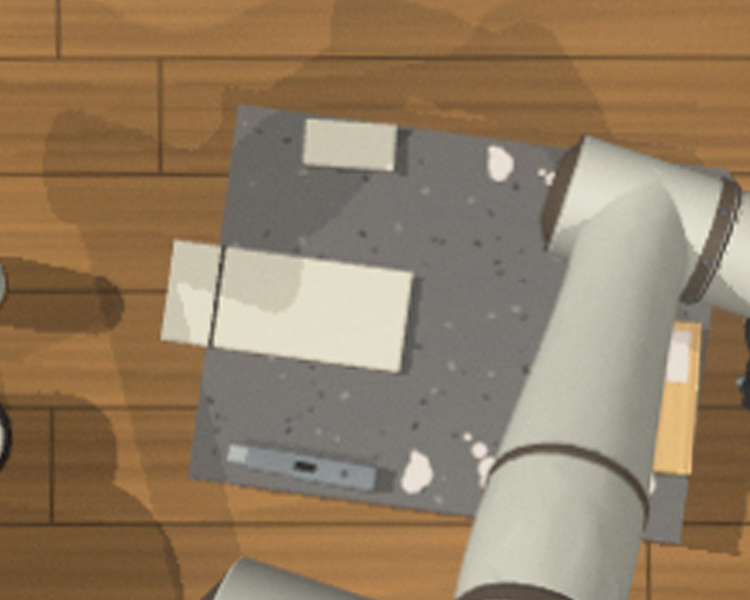

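View pics/side3r.png

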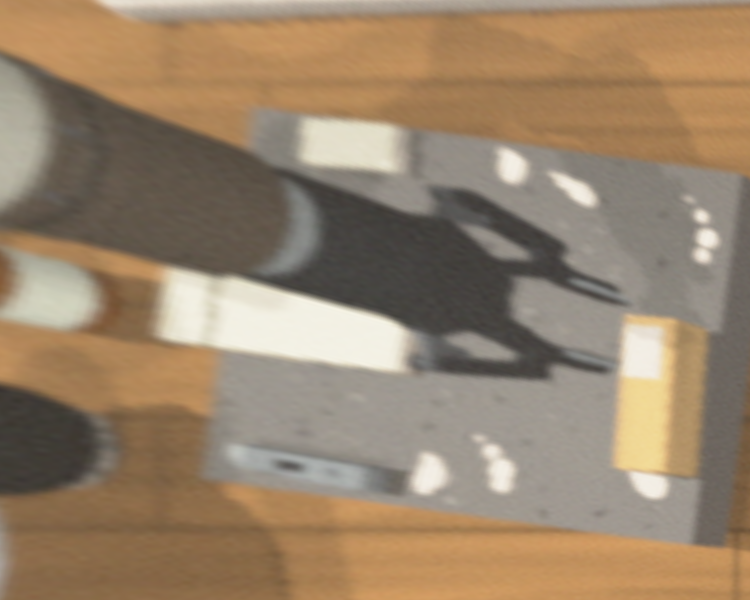

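```bash
cat >> h.py <<'E'
def lmeas(n,im,corn):
    r=rect(n,im,.07); b=cv2.minAreaRect(np.array(corn,np.float32)); l=sline(r,b)
    return l
def report(n,im,corn):
    l=lmeas(n,im,corn); P=l[0]; # value on strip mid
    print(n,"line pt edge x,y mm",((P-O)@EX*1000).round(1),((P-O)@EY*1000).round(2),"ang rel edge deg",np.degrees(np.arctan2(l[1]@EY,l[1]@EX)).round(2),l[2:],"res")
E
python3 - <<'E'
from h import *
c=[(173,240),(412,271),(401,373),(161,341)]
im=cv2.imread("pics/top3.png"); report("top",im,c)
o,d,e,k=slab("top",im); print(o,d,e,k)
im=cv2.imread("pics/top3r.png");cv2.imwrite("pics/z3.png",cv2.resize(im[220:380,140:300],None,fx=3.7,fy=3.7,interpolation=2))
E
```

```text
top line pt edge x,y mm -70.4 -6.48 ang rel edge deg -0.09 (np.float32(0.0001248719), 60) res
[0.5297     0.19318502] [ 0.9909236  -0.13442616] 0.0002237419 78
```

View pics/z3.png

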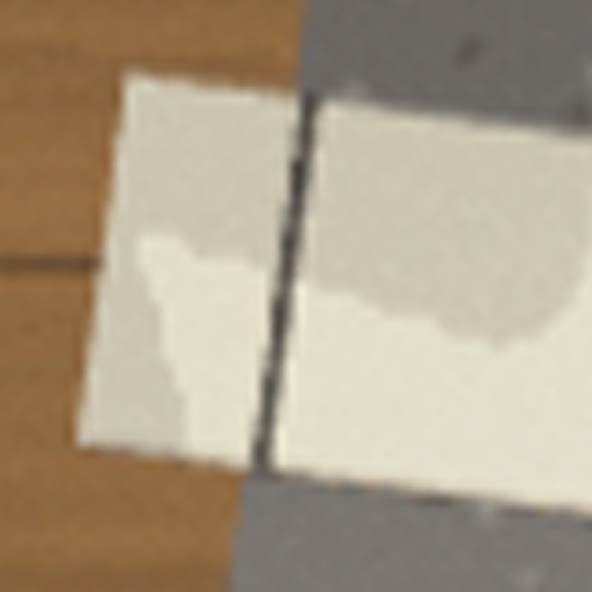

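Emit:
{"op": "move_arm", "data": {"plan": [{"grip":5,"tx":-4,"ty":0,"tz":0,"ax":-0.2,"ay":0,"az":0},{"grip":5,"tx":-4,"ty":0,"tz":0,"ax":-0.1,"ay":0,"az":0},{"grip":5,"tx":-4,"ty":0,"tz":0,"ax":0,"ay":0,"az":0},{"grip":5,"tx":-4,"ty":0,"tz":0,"ax":0,"ay":0,"az":0},{"grip":5,"tx":-4,"ty":0,"tz":0,"ax":0,"ay":0,"az":0},{"grip":5,"tx":-4,"ty":0,"tz":0,"ax":0,"ay":0,"az":0},{"grip":5,"tx":-2,"ty":0,"tz":0,"ax":0,"ay":0,"az":0},{"grip":5,"tx":0,"ty":0,"tz":1,"ax":0,"ay":0,"az":0}]}}

```text
time: 9.1
tcp_pos: [0.5156, -0.0513, 0.1437]
tcp_rot: [0.004, -0.663, 0.749, -0.0]
ft_force: [-0.3, 0.1, 1.0]
grip_width: 0.585
```

```bash
python3 - <<'E'
from h import *
to([.519,-.036,.062]); edge()
E
```

```text
t 9.1 pos [ 0.5156 -0.0513  0.1437] F [-0.34  0.06  0.98] grip 0.585 shift [-1.52 -0.11  8.18] turn [-0.27  0.3   0.69]
TCP in edge x,y mm -64.7 -244.2 Fy 0.0
```

Emit:
{"op": "move_arm", "data": {"plan": [{"grip":5,"tx":0,"ty":0,"tz":2,"ax":-0.2,"ay":0.2,"az":0.6},{"grip":5,"tx":0,"ty":0,"tz":2,"ax":0,"ay":0,"az":0},{"grip":5,"tx":0,"ty":0,"tz":2,"ax":0,"ay":0,"az":0},{"grip":5,"tx":0,"ty":0,"tz":0.8,"ax":0,"ay":0,"az":0},{"grip":5,"tx":0,"ty":0,"tz":0.4,"ax":0,"ay":0,"az":0},{"grip":5,"tx":0,"ty":0,"tz":0,"ax":0,"ay":0,"az":0}]}}

```text
time: 9.7
tcp_pos: [0.5127, -0.0489, 0.0675]
tcp_rot: [0.0, -0.661, 0.75, 0.001]
ft_force: [0.9, 0.5, -0.4]
grip_width: 0.586
```

```bash
python3 - <<'E'
from h import *
to([.519,-.036,.062]); edge()
E
```

```text
t 9.7 pos [ 0.5127 -0.0489  0.0675] F [ 0.95  0.48 -0.42] grip 0.586 shift [-1.35 -0.46  0.55] turn [0.09 0.11 0.44]
TCP in edge x,y mm -67.9 -242.2 Fy 0.6
```

Emit:
{"op": "move_arm", "data": {"plan": [{"grip":5,"tx":-0.6,"ty":0,"tz":0.4,"ax":0,"ay":0,"az":0.4},{"grip":5,"tx":-0.7,"ty":0,"tz":0.1,"ax":0,"ay":0,"az":0},{"grip":5,"tx":-0.6,"ty":0,"tz":0,"ax":0,"ay":0,"az":0},{"grip":5,"tx":-0.5,"ty":0,"tz":0,"ax":0,"ay":0,"az":0},{"grip":5,"tx":-0.2,"ty":0,"tz":0,"ax":0,"ay":0,"az":0},{"grip":5,"tx":0,"ty":0,"tz":0,"ax":0,"ay":0,"az":0}]}}

```text
time: 10.3
tcp_pos: [0.5186, -0.0202, 0.065]
tcp_rot: [0.003, -0.658, 0.753, -0.0]
ft_force: [-0.5, 0.1, -0.5]
grip_width: 0.588
```

```bash
python3 - <<'E'
from h import *
to([.519,-.036,.062]); edge()
E
```

```text
t 10.3 pos [ 0.5186 -0.0202  0.065 ] F [-0.47  0.08 -0.54] grip 0.588 shift [ 1.56 -0.25  0.29] turn [-0.26  0.23  0.06]
TCP in edge x,y mm -65.9 -213.0 Fy 0.0
```

Emit:
{"op": "move_arm", "data": {"plan": [{"grip":5,"tx":0,"ty":0,"tz":0.3,"ax":-0.2,"ay":0.2,"az":0},{"grip":5,"tx":-0.3,"ty":0,"tz":0,"ax":0,"ay":0,"az":0},{"grip":5,"tx":-0.3,"ty":0,"tz":0,"ax":0,"ay":0,"az":0},{"grip":5,"tx":-0.3,"ty":0,"tz":0,"ax":0,"ay":0,"az":0},{"grip":5,"tx":0,"ty":0,"tz":0,"ax":0,"ay":0,"az":0}]}}

```text
time: 10.8
tcp_pos: [0.5198, -0.0113, 0.0619]
tcp_rot: [-0.0, -0.658, 0.753, -0.0]
ft_force: [-0.5, -0.2, 0.5]
grip_width: 0.589
```

```bash
python3 - <<'E'
from h import *
to([.519,-.036,.062]); edge()
E
```

```text
t 10.8 pos [ 0.5198 -0.0113  0.0619] F [-0.52 -0.18  0.53] grip 0.589 shift [ 2.46 -0.26 -0.01] turn [-0.03 -0.03  0.02]
TCP in edge x,y mm -66.0 -204.1 Fy -0.3
```

Emit:
{"op": "move_arm", "data": {"plan": [{"grip":5,"tx":-0.25,"ty":0,"tz":0,"ax":0,"ay":0,"az":0},{"grip":5,"tx":0,"ty":0,"tz":0,"ax":0,"ay":0,"az":0}]}}

```text
time: 11.0
tcp_pos: [0.5199, -0.0088, 0.0619]
tcp_rot: [-0.0, -0.658, 0.753, -0.0]
ft_force: [0.2, -0.2, 0.1]
grip_width: 0.588
```

```bash
python3 - <<'E'
from h import *
to([.519,-.036,.062]); edge()
E
```

```text
t 11.0 pos [ 0.5199 -0.0088  0.0619] F [ 0.24 -0.21  0.1 ] grip 0.588 shift [ 2.71 -0.28 -0.01] turn [-0.   -0.05  0.01]
TCP in edge x,y mm -66.2 -201.5 Fy -0.2
```

Emit:
{"op": "move_arm", "data": {"plan": [{"grip":5,"tx":1,"ty":0,"tz":0,"ax":0,"ay":0,"az":0},{"grip":5,"tx":1.5,"ty":0,"tz":-2,"ax":0,"ay":0,"az":0},{"grip":5,"tx":4,"ty":0,"tz":-4,"ax":0,"ay":0,"az":0},{"grip":5,"tx":4,"ty":0,"tz":-2,"ax":0,"ay":0,"az":0},{"grip":5,"tx":4,"ty":0,"tz":-1,"ax":0,"ay":0,"az":0},{"grip":5,"tx":4,"ty":0,"tz":0,"ax":0,"ay":0,"az":0},{"grip":5,"tx":4,"ty":0,"tz":0,"ax":0,"ay":0,"az":0},{"grip":5,"tx":4,"ty":0,"tz":0,"ax":0,"ay":0,"az":0},{"grip":5,"tx":4,"ty":0,"tz":0,"ax":0,"ay":0,"az":0},{"grip":5,"tx":0,"ty":0,"tz":0,"ax":0,"ay":0,"az":0}]}}

```text
time: 12.0
tcp_pos: [0.4785, -0.3214, 0.1528]
tcp_rot: [0.001, -0.66, 0.752, -0.003]
ft_force: [-0.6, 0.4, -1.2]
grip_width: 0.589
```

```bash
python3 - <<'E'
from h import *
to([.515,-.055,.062]); edge()
for n in("top","side"):
    im=get_image(n)[:,:,::-1].copy(); cv2.imwrite(f"pics/{n}4.png",im)
im=cv2.imread("pics/top4.png")
c=np.array([(173,240),(412,271),(401,373),(161,341)])-[6,1]
report("top",im,c)
r=rect("top",im,.06)
cv2.imwrite("pics/z4.png",cv2.resize(r[220:380,140:300],None,fx=3.7,fy=3.7,interpolation=2))
E
```

```text
t 12.0 pos [ 0.4785 -0.3214  0.1528] F [-0.6   0.41 -1.25] grip 0.589 shift [-26.9   -0.11   9.03] turn [-0.31 -0.1   0.24]
TCP in edge x,y mm -65.3 -516.8 Fy 0.3
top line pt edge x,y mm -58.8 -0.27 ang rel edge deg 0.02 (np.float32(0.00012438968), 60) res
```

View pics/z4.png

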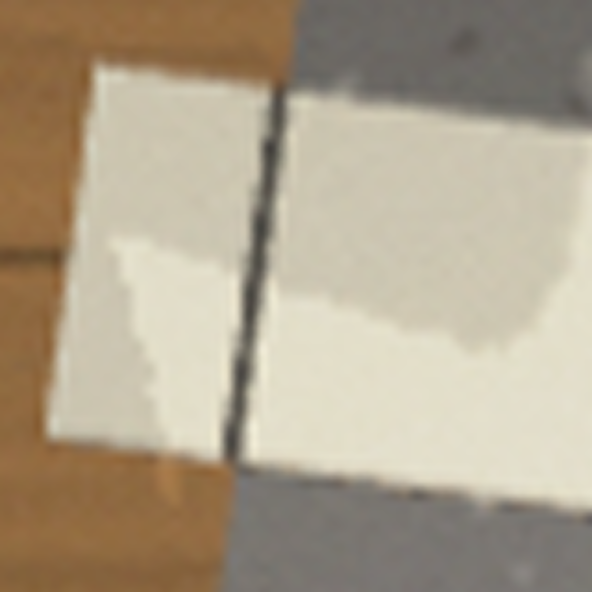

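View pics/side4.png

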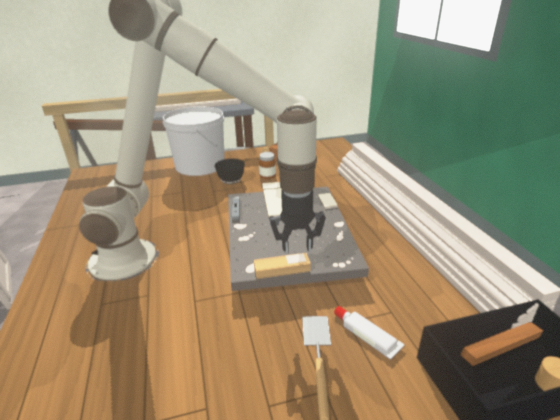

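Emit:
{"op": "move_arm", "data": {"plan": [{"grip":5,"tx":-4,"ty":0,"tz":0,"ax":-0.2,"ay":0,"az":0},{"grip":5,"tx":-5,"ty":0,"tz":0,"ax":-0.1,"ay":0,"az":0},{"grip":5,"tx":-5,"ty":0,"tz":0,"ax":0,"ay":0,"az":0},{"grip":5,"tx":-5,"ty":0,"tz":0,"ax":0,"ay":0,"az":0},{"grip":5,"tx":-5,"ty":0,"tz":0,"ax":0,"ay":0,"az":0},{"grip":5,"tx":-5,"ty":0,"tz":0,"ax":0,"ay":0,"az":0},{"grip":5,"tx":-5,"ty":0,"tz":0,"ax":0,"ay":0,"az":0},{"grip":5,"tx":-5,"ty":0,"tz":0,"ax":0,"ay":0,"az":0},{"grip":5,"tx":-3,"ty":0,"tz":0,"ax":0,"ay":0,"az":0},{"grip":5,"tx":0,"ty":0,"tz":0,"ax":0,"ay":0,"az":0}]}}

```text
time: 13.1
tcp_pos: [0.5282, 0.1082, 0.1531]
tcp_rot: [0.002, -0.665, 0.747, -0.0]
ft_force: [-0.3, -0.3, -0.0]
grip_width: 0.582
```

```bash
python3 - <<'E'
from h import *
to([.5417,.1058,.075]); edge()
E
```

```text
t 13.1 pos [0.5282 0.1082 0.1531] F [-0.32 -0.35 -0.04] grip 0.582 shift [ 0.11 -1.35  7.81] turn [-0.14  0.15  1.08]
TCP in edge x,y mm -73.6 -84.4 Fy -0.4
```

Emit:
{"op": "move_arm", "data": {"plan": [{"grip":5,"tx":0,"ty":-0.8,"tz":0,"ax":0,"ay":0,"az":1},{"grip":5,"tx":0.2,"ty":-0.6,"tz":2,"ax":-0.1,"ay":0.1,"az":0},{"grip":5,"tx":0,"ty":0,"tz":2,"ax":0,"ay":0,"az":0},{"grip":5,"tx":0,"ty":0,"tz":1.5,"ax":0,"ay":0,"az":0},{"grip":5,"tx":0,"ty":0,"tz":0.6,"ax":0,"ay":0,"az":0},{"grip":5,"tx":0,"ty":0,"tz":0,"ax":0,"ay":0,"az":0}]}}

```text
time: 13.7
tcp_pos: [0.5426, 0.1031, 0.0914]
tcp_rot: [0.001, -0.658, 0.753, -0.0]
ft_force: [0.4, 0.5, -0.3]
grip_width: 0.589
```

```bash
python3 - <<'E'
from h import *
to([.5417,.1058,.075]); edge()
E
```

```text
t 13.7 pos [0.5426 0.1031 0.0914] F [ 0.42  0.51 -0.28] grip 0.589 shift [-0.25  0.13  1.64] turn [-0.13  0.11 -0.03]
TCP in edge x,y mm -58.7 -87.6 Fy 0.6
```

Emit:
{"op": "move_arm", "data": {"plan": [{"grip":5,"tx":0,"ty":0,"tz":0.9,"ax":-0.1,"ay":0.1,"az":0},{"grip":5,"tx":0,"ty":0,"tz":0.7,"ax":0,"ay":0,"az":0},{"grip":5,"tx":0,"ty":0,"tz":0.2,"ax":0,"ay":0,"az":0},{"grip":5,"tx":0,"ty":0,"tz":0,"ax":0,"ay":0,"az":0}]}}

```text
time: 14.1
tcp_pos: [0.5438, 0.1025, 0.0737]
tcp_rot: [0.002, -0.657, 0.754, -0.001]
ft_force: [0.6, -0.7, 1.2]
grip_width: 0.583
```

```bash
python3 - <<'E'
from h import *
to([.5417,.1058,.068]); edge()
E
```

```text
t 14.1 pos [0.5438 0.1025 0.0737] F [ 0.57 -0.71  1.22] grip 0.583 shift [-0.3   0.26  0.57] turn [-0.19  0.1  -0.12]
TCP in edge x,y mm -57.4 -88.0 Fy -0.6
```

Emit:
{"op": "move_arm", "data": {"plan": [{"grip":5,"tx":0,"ty":0,"tz":0.3,"ax":-0.1,"ay":0,"az":0},{"grip":5,"tx":0,"ty":0,"tz":0.2,"ax":-0.1,"ay":0,"az":0},{"grip":5,"tx":0,"ty":0,"tz":0,"ax":0,"ay":0,"az":0}]}}

```text
time: 14.4
tcp_pos: [0.5443, 0.1029, 0.0691]
tcp_rot: [0.001, -0.657, 0.754, 0.0]
ft_force: [0.1, 0.7, -0.1]
grip_width: 0.585
```

```bash
python3 - <<'E'
from h import *
to([.5417,.1058,.068]); edge()
E
```

```text
t 14.4 pos [0.5443 0.1029 0.0691] F [ 0.07  0.72 -0.07] grip 0.585 shift [-0.25  0.3   0.11] turn [-0.05  0.14 -0.09]
TCP in edge x,y mm -56.9 -87.6 Fy 0.7
```

Emit:
{"op": "move_arm", "data": {"plan": [{"grip":5,"tx":0,"ty":0,"tz":0.15,"ax":0,"ay":0,"az":0},{"grip":5,"tx":0,"ty":0,"tz":0.1,"ax":0,"ay":0,"az":0}]}}

```text
time: 14.6
tcp_pos: [0.5445, 0.103, 0.0671]
tcp_rot: [0.001, -0.658, 0.753, 0.0]
ft_force: [-2.5, 0.3, 5.5]
grip_width: 0.584
```

Emit:
{"op": "move_arm", "data": {"plan": [{"grip":5,"tx":0,"ty":0,"tz":0.15,"ax":0,"ay":0,"az":0}]}}

```text
time: 14.7
tcp_pos: [0.5445, 0.103, 0.067]
tcp_rot: [0.001, -0.658, 0.753, 0.0]
ft_force: [-5.5, 0.0, 15.1]
grip_width: 0.583
```

```bash
python3 - <<'E'
from h import *
to([.5417,.1058,.068]); edge()
for n in("top","side"):
    im=get_image(n)[:,:,::-1].copy(); cv2.imwrite(f"pics/{n}5.png",im)
to([.5417,.1058,.068]); edge()
cv2.imwrite("pics/z5t.png",rect("top",cv2.imread("pics/top5.png"),.06))
cv2.imwrite("pics/z5s.png",rect("side",cv2.imread("pics/side5.png"),.07))
E
```

```text
t 14.7 pos [0.5445 0.103  0.067 ] F [-5.53  0.03 15.14] grip 0.583 shift [-0.24  0.32 -0.1 ] turn [-0.07  0.11 -0.03]
TCP in edge x,y mm -56.7 -87.4 Fy -0.7
t 14.8 pos [0.5445 0.103  0.0671] F [-2.27 -0.63  9.15] grip 0.585 shift [-0.23  0.32 -0.09] turn [-0.09  0.12 -0.04]
TCP in edge x,y mm -56.8 -87.4 Fy -0.9
```

View pics/z5t.png

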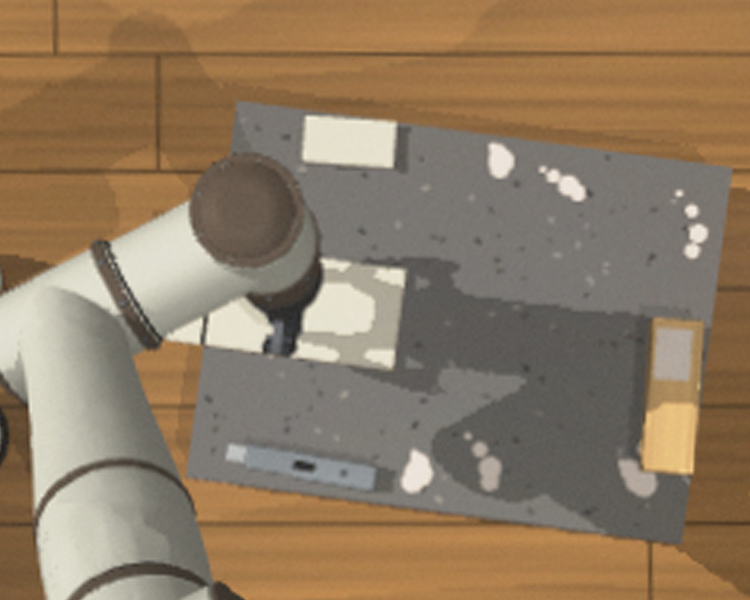

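View pics/z5s.png

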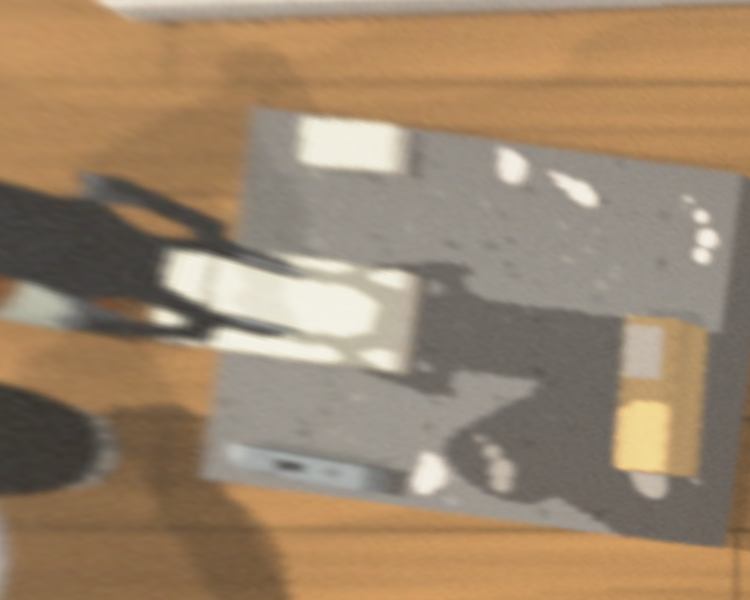

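Emit:
{"op": "move_arm", "data": {"plan": [{"grip":5,"tx":0,"ty":0,"tz":0.22,"ax":0,"ay":0,"az":0}]}}

```text
time: 14.9
tcp_pos: [0.5445, 0.1031, 0.067]
tcp_rot: [0.001, -0.658, 0.753, -0.0]
ft_force: [-5.9, 0.3, 17.2]
grip_width: 0.587
```

```bash
python3 - <<'E'
from h import *
for i in range(7):
    to([.5417,.1058,.068]); im=get_image("top")
cv2.imwrite("pics/top6.png",im[:,:,::-1])
r=rect("top",im[:,:,::-1].copy(),.06)
cv2.imwrite("pics/z6.png",cv2.resize(r[240:400,150:310],None,fx=3.7,fy=3.7,interpolation=2))
E
```

```text
t 14.9 pos [0.5445 0.1031 0.067 ] F [-5.93  0.33 17.25] grip 0.587 shift [-0.23  0.32 -0.1 ] turn [-0.1  0.1  0. ]
t 14.95 pos [0.5446 0.1031 0.067 ] F [-4.67  0.18 11.77] grip 0.583 shift [-0.23  0.32 -0.1 ] turn [-0.11  0.1   0.01]
t 15.0 pos [0.5446 0.1031 0.067 ] F [-4.82 -0.46 13.58] grip 0.587 shift [-0.23  0.32 -0.1 ] turn [-0.11  0.11  0.01]
t 15.05 pos [0.5445 0.103  0.067 ] F [-5.43 -0.35 12.43] grip 0.588 shift [-0.23  0.32 -0.1 ] turn [-0.11  0.1   0.01]
t 15.1 pos [0.5446 0.1031 0.067 ] F [-4.21  0.02 12.58] grip 0.584 shift [-0.23  0.32 -0.1 ] turn [-0.12  0.11  0.01]
t 15.15 pos [0.5446 0.103  0.067 ] F [-3.7  -0.42 13.15] grip 0.587 shift [-0.23  0.32 -0.1 ] turn [-0.12  0.11  0.01]
t 15.2 pos [0.5446 0.1031 0.0671] F [-4.   -0.53 12.17] grip 0.584 shift [-0.23  0.32 -0.09] turn [-0.12  0.11  0.01]
```

View pics/z6.png

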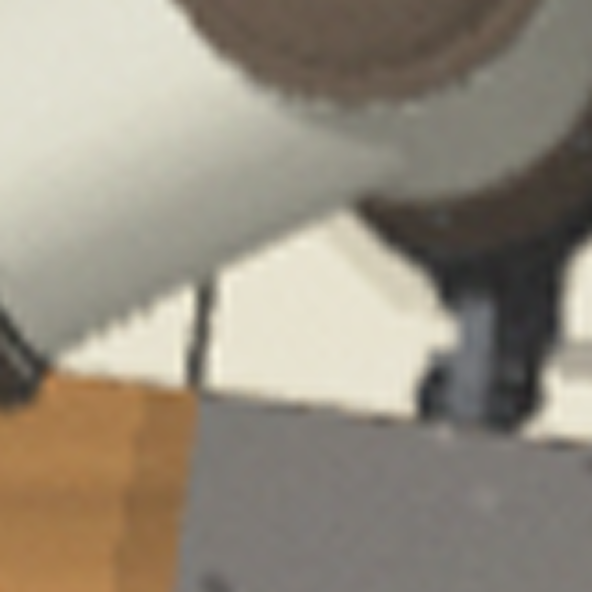

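The press holds steady at about 12.5 N, and the line at (195,385) in the zoom meets the slab edge at (198,395).

```bash
python3 -c "
from cell import *
print(sign_off())"
```

```text
the job is handed in; nothing more can be done
None
```

I pushed the strip by its tail with both fingertips until the scored line lay along the slab's left edge. I then pressed it down about 90 mm inside the line and handed the job in at 15.2 s while still holding it.

**Line and squareness:** the last unobstructed measurement, from the top camera just before pressing, put the line 0.3 mm inside the edge and square to within 0.1°. The side camera's view of the line was partly blocked, so I did not measure the final position with it. The camera calibration itself is only good to about 2 mm.

**While pressing:** the arm hid most of the strip from above, but the short stretch of line still visible met the slab edge.

**Press force:** steady at about 12–13 N downward over the last 0.3 s, with about 4 N of sideways pull. The highest reading on the strip was 17 N, against the 60 N limit.

**Other things:** the offcut, knife and timber showed no visible movement in the last pictures, though I did not measure them. The bowl, jar, tube and scraper were away from the arm's path and got no separate final check.

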